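# Load the label dispenser and lock the roll with its pin

## Task

Load the label dispenser: slide the orange label roll onto the tilted spindle until it lies against the black collar, then take the blue locking pin from its wooden rest and push it fully home into the hole in the spindle's end, so that its flange rests on the spindle's end and the roll is held. Let go of both, and leave the other things on the counter where they are.

Things in the scene. Friction and masses are not known exactly. Their poses are not given: they have to be found in the camera images.
- dispenser: grey sheet-metal label dispenser, fixed to the counter; footprint 160 (x) x 140 (y) mm. Origin: centre of its underside, z up. Its flat face slopes: low at its -x edge (about 15 mm high), high at its +x edge (about 95 mm), so it looks up and to its -x side, which is turned roughly to the robot's right. A black and aluminium spindle stands square on the middle of the face.
- spindle: fixed spindle. z: its axis, out of the face, 30 deg from vertical, leaning to the dispenser's -x; y: level, as the dispenser's; x: up the face. Origin: on the axis, on top of the black collar (36 mm diameter, 10 mm high; face at z = -10 mm), where the roll's end rests. Above it the aluminium spigot, 22 mm diameter, 33 mm long, with a 10.5 mm hole down its middle, 43 mm deep from its end.
- spindle_mouth (a point): centre of the spigot's end, the mouth of the hole, 33 mm along the spindle's z axis from spindle; same axes as spindle
- label_roll: loose rigid roll of orange labels on a card core: 52 mm outside diameter, 26 mm bore right through, 30 mm long, about 60 g, both ends alike. It starts lying flat on the counter, axis upright. Origin: centre of its underside, z along its axis.
- roll_center (a point): middle of the label roll, 15 mm along the roll's z axis from its origin; same axes as the roll
- pin_rest: dark wooden block, 50 x 50 x 52 mm high, fixed to the counter, with a 13 mm hole, 46 mm deep, in the middle of its top, in which the locking pin stands upright at the start. Origin: centre of its underside.
- lock_pin: loose locking pin, about 40 g. Origin: centre of the flange's underside; z towards the grip. Below: steel shank 8 mm diameter, 40 mm long, last 9 mm tapering to 3.6 mm. Above: blue flange 32 mm diameter, 4 mm thick, then blue thumb grip 14 mm thick (y) x 24 mm wide (x), z = 4 to 34 mm. At the start it stands upright, flange on the rest's top, 52 mm above the counter.
- desk_bell: bystander: white desk bell, 66 mm diameter, 50 mm high; origin at the centre of its underside
- sticker_roll: bystander: cream-white roll of stickers, 62 mm diameter, 26 mm high, lying flat; origin at the centre of its underside
- pocket_scale: bystander: black pocket scale, 118 (x) x 68 (y) x 18 mm; origin at the centre of its underside
- marker_pen: bystander: red pen, 136 mm long (along its y), 12 mm thick; origin at the centre of its underside
- phone: bystander: phone with black glass and red edge, 75 x 149 x 11 mm, lying flat; origin at the centre of its underside

How it is judged:
On the way:
1. the label roll is on the spindle, down against the collar (within 4 mm) (z of roll_center in the frame of spindle between 0.011 and 0.019 m and distance between roll_center and spindle below 0.0195 m and angle between the z axis of label_roll and the z axis of spindle, either way round below 0.15 rad), for 0.2 s.
At the end, for the whole second after the job is handed in: Roll on the spindle within 4 mm of the collar, axis within 0.15 rad; locking pin home in the hole: flange within 3 mm of the spigot's end and its centre within 4 mm of the mouth's, axis within 0.09 rad; both at rest (all of step 1 and distance between lock_pin and spindle_mouth below 0.004 m and z of lock_pin in the frame of spindle below 0.036 m and angle between the z axis of lock_pin and the z axis of spindle, either way round below 0.09 rad and linear speed of each of lock_pin, label_roll below 0.02 m/s); the robot touches nothing.
It fails at once if a bystander (bell, sticker roll, scale, pen or phone) is moved more than 3 cm (distance of any of desk_bell, sticker_roll, pocket_scale, marker_pen, phone from where it was at the start of the episode above 0.03 m).
It also fails if it takes over 64 s, if anything falls off the work surface, if the arm or the gripper's body presses on something with over 40 N, if the wrist force passes 120 N, or if a joint passes its speed limit or range.

## Robot

A 6-joint arm with a two-finger parallel gripper is mounted at the origin on a cart in front of the work surface, level with it; the furniture and walls round the work are solid. World frame = base frame: x ahead of the robot, y to its left, z up, the work surface at z = 0. Lengths are in m, angles in rad, forces in N, time in s.
With the tool pointing down it reaches from about 0.35 to 0.85 m from the base axis. Payload 8.1 kg.
Tool frame: the origin (TCP) lies on the centre line of the jaws, within the pads' length; the fingertips stand 22 mm ahead of it and the grasp point (between the pads) lies 3 mm ahead of it; z points along the fingers, y is the line along which they close (so a half turn about z gives the same grasp; the last joint's range is limited). The gripper opens to 93 mm and grips with 3 to 60 N. Pads are 15 mm wide; open, the fingers measure 128 mm over their backs; the gripper's body (75 mm by 188 mm) begins 65 mm behind the grasp point.
Start: joints at [-1.361, 0.13, 1.488, -0, 1.523, -0.085], TCP at [0.174, -0.574, 0.212] pointing down, gripper open.
Joint ranges: [-2.96, 2.96], [-0.89, 2.26], [0.02, 2.5], [-1.34, 4.48], [0, 2.73], [-2.66, 2.66]. Speed limits (rad/s): [2.39, 2.39, 2.79, 3.14, 3.14, 3.14].

## Interface

Orientations are given as a rotation vector (axis times angle).
In Python, from plant import robot gives the robot as it stands.
- The arm moves only by the shell command python3 inch.py 'ROWS' [FORCE]. ROWS is 1 to 20 rows, one to a line, with the numbers parted by spaces; each row has 5 numbers: the finger opening in m, then dx, dy, dz in shares of the most that a row can go, 1 being 50 mm, then a turn about the tool's z in a scale on which 1.0 is 2 rad; each row shifts and turns the commanded pose from where the row before left it, along the tool's axes as they then stand; what a row does not reach is not made up. A row lasts 1/10 s, in which the tool goes at most 0.05 m and 0.15 rad, less where a joint would pass 70% of its speed; a pose out of reach is approached as far as the arm can. The fingers move at their own pace and stop on an object; FORCE is the grip in N (left out, the last holds). Time passes only in rows, so rows that do not move let the fingers close. It prints the time, the measured TCP pose, the force, the opening and the grip force at its end. Input that does not fit is refused with a message, and nothing moves.
- robot.read_state(): the state, without advancing time (a new reading comes with each control period).
- robot.read_camera(name): name is "scene" or "side" or "wrist"; returns a dict with "image" (420x560x3 uint8, red, green, blue), "fx", "fy", "cx", "cy" (pixels), "R" (3x3) and "t" (3): a world point X has camera coordinates R X + t. Camera axes: x right, y down, z forward; pixel columns grow to the right and rows downward; lengths in m; the calibration is good to about 2 mm. A picture is of the moment at which its call begins. There is no depth.
- robot.close_job(): hands the job in; it is judged then, once.
The state is a dict: "t": time; "q": joint angles; "dq": joint speeds; "joint_torque": joint torques, N m; "tool_pos": TCP position; "orientation": TCP orientation; "force": force on the tool from outside, world axes, zero at the start; "wrist_torque": the same for the moment, N m; "opening": finger opening in m; "gripper_force": force on a finger pad.
Only numpy, scipy, OpenCV 4.12 (cv2) and the standard library are available. Lean on these libraries where they do the work, as an engineer would, in place of code of your own. Each camera call takes 0.05 s, during which the arm holds its last target. There are 200 camera calls.

## Working session

There is one attempt and no reset: what is moved stays moved. The work goes in short steps, Python scripts to look and compute and a shell command to move; the robot and the scene stay as the last step left them, time stands still between calls to the robot, and variables do not carry over. Pictures are saved under pics/ and viewed, at most 10 in all, crops included, and the job is handed in when it is done.

```bash
ls; mkdir -p pics
python3 - <<'E'
from plant import robot
import cv2,numpy as np
ims=[]
for n in ["scene","side"]:
    c=robot.read_camera(n); np.save(f"pics/{n}0.npy",c,allow_pickle=True)
    cv2.imwrite(f"pics/{n}0.png",c["image"][:,:,::-1]); print(n,c["fx"],c["cx"],c["cy"],c["R"],c["t"])
E
```

```text
(no output)
```

View pics/scene0.png

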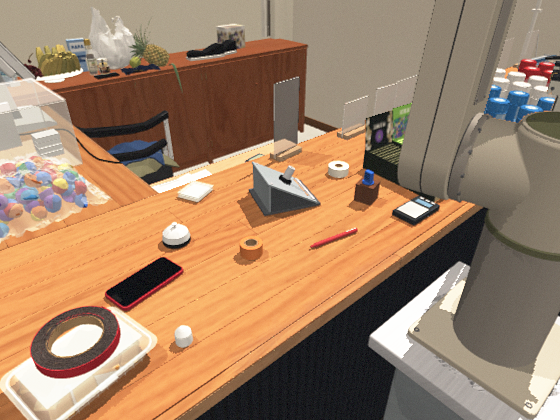

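View pics/side0.png

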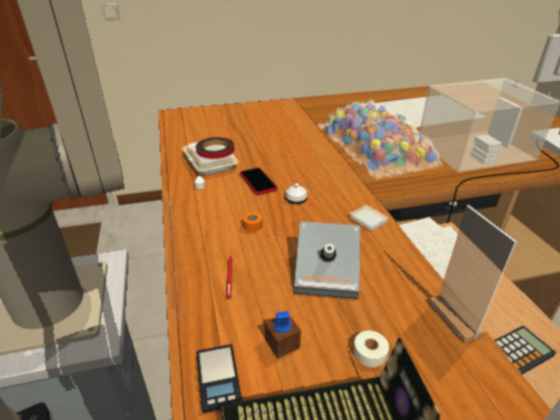

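The scene view shows the roll at (251,247), the spindle at about (289,175) and the pin at (368,178). The side view shows the roll at (253,221), the spindle at (329,250) and the pin at (282,322). Next I'll triangulate coarsely.

```bash
cat > h.py <<'E'
import numpy as np,cv2
from scipy.spatial.transform import Rotation as Ro
def ray(c,u,v):
    R=np.array(c["R"]);t=np.array(c["t"])
    d=R.T@np.array([(u-c["cx"])/c["fx"],(v-c["cy"])/c["fy"],1.]); return -R.T@t,d/np.linalg.norm(d)
def onz(c,u,v,z):
    o,d=ray(c,u,v); return o+d*(z-o[2])/d[2]
def tri(*obs):
    A=np.zeros((3,3));b=np.zeros(3);L=[ray(*o) for o in obs]
    for o,d in L: M=np.eye(3)-np.outer(d,d);A+=M;b+=M@o
    X=np.linalg.solve(A,b); return X,[np.linalg.norm((np.eye(3)-np.outer(d,d))@(X-o))*1000 for o,d in L]
def proj(c,X):
    p=np.array(c["R"])@X+c["t"]; return np.array([c["fx"]*p[0]/p[2]+c["cx"],c["fy"]*p[1]/p[2]+c["cy"]])
def mask(im,lo,hi):
    h=cv2.cvtColor(im,cv2.COLOR_RGB2HSV); return cv2.inRange(h,np.array(lo),np.array(hi))
def blobs(m,a=20):
    n,_,s,c=cv2.connectedComponentsWithStats(m); return [(s[i].tolist(),c[i].round(1).tolist()) for i in range(1,n) if s[i][4]>a]
E
python3 - <<'E'
from h import *
from plant import robot
cs=[np.load(f"pics/{n}0.npy",allow_pickle=True).item() for n in("scene","side")]
for p in [((251,243),(253,217)),((289,172),(329,246)),((369,174),(282,316))]: print(tri((cs[0],*p[0]),(cs[1],*p[1])))
for c in cs: print("blue",blobs(mask(c["image"],(105,150,60),(130,255,255))))
out=[]
for c,(x,y) in zip(cs,[(235,130),(220,190)]):
    out.append(cv2.resize(c["image"][y:y+150,x:x+160],None,fx=2.5*1,fy=2.5,interpolation=cv2.INTER_CUBIC))
cv2.imwrite("pics/crop.png",np.hstack(out)[:,:,::-1])
c=robot.read_camera("wrist");print(c["fx"],c["cx"],c["cy"],c["R"],c["t"]); s=robot.read_state();print(s["tool_pos"],s["orientation"],Ro.from_rotvec(s["orientation"]).as_matrix()); R=np.array(c["R"]);T=Ro.from_rotvec(s["orientation"]).as_matrix();print(T.T@(-R.T@c["t"]-s["tool_pos"]),T.T@R.T)
E
```

```text
(array([0.47398392, 0.17346732, 0.02731114]), [np.float64(2.0745741611072908), np.float64(2.0745741611072663)])
(array([ 0.59863557, -0.05265036,  0.08188234]), [np.float64(4.316737393650787), np.float64(4.316737393650758)])
(array([ 0.45319884, -0.21099093,  0.07635038]), [np.float64(0.5750593525248324), np.float64(0.5750593525247887)])
blue [([504, 101, 12, 19, 63], [510.2, 110.3]), ([363, 169, 11, 16, 128], [368.3, 177.1])]
blue [([275, 312, 16, 20, 250], [282.2, 322.0])]
333.0599481718186 279.8585558495216 209.04592945770662 [[ 0.29083249 -0.95676938 -0.00296802]
 [-0.92227641 -0.28117033  0.26523473]
 [-0.25460299 -0.07440155 -0.9641793 ]] [-0.59846543 -0.03229076  0.38952605]
[ 0.17426682 -0.57366759  0.21122563] [-3.10612386e+00 -4.61241453e-01  1.71319568e-04] [[ 9.56850418e-01  2.90580760e-01 -3.14988522e-04]
 [ 2.90580914e-01 -9.56849431e-01  1.37835486e-03]
 [ 9.91268152e-05 -1.41040908e-03 -9.99999000e-01]]
[ 0.07230706 -0.00021022 -0.17112841] [[ 2.63971485e-04 -9.64157012e-01 -2.65332220e-01]
 [ 9.99998752e-01  6.67800890e-04 -1.43176639e-03]
 [ 1.55763669e-03 -2.65331511e-01  9.64155985e-01]]
```

View pics/crop.png

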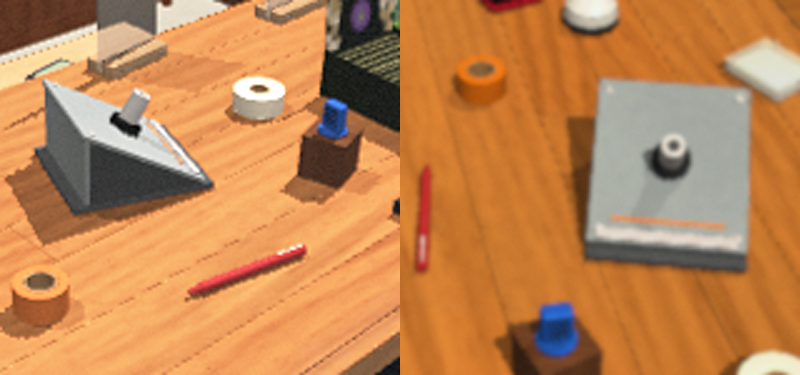

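The crop shows the dispenser's low edge facing world -y, with the spindle leaning that way. The pin grip's broad face looks towards -y. I'll bring the wrist camera over the pin.

Units first: shifts go in shares of 50 mm and turns go in shares of 2 rad. So -0.03 m is -0.6, -0.02 m is -0.4.

```bash
python3 inch.py '0.093 0 0 -0.6 0
0.093 0 0 -0.6 0
0.093 0.6 -0.4 0 0
0.093 0.6 -0.4 0 0
0.093 0.6 -0.4 0 0
0.093 0.6 -0.4 0 0
0.093 0.6 -0.4 0 0
0.093 0.6 -0.4 0 0
0.093 0.6 -0.4 0 0
0.093 0.6 -0.4 0 0
0.093 0.6 -0.4 0 0
0.093 0.6 -0.4 0 0
0.093 0.6 -0.4 0 0
0.093 0.6 -0.4 0 0
0.093 0 0 0 0
0.093 0 0 0 0'
python3 - <<'E'
from h import *
from plant import robot
s=robot.read_state();print(s["q"])
c=robot.read_camera("wrist");np.save("pics/w1.npy",c,allow_pickle=True)
cv2.imwrite("pics/w1.png",c["image"][:,:,::-1])
m=mask(c["image"],(105,120,40),(130,255,255));print(blobs(m))
E
```

```text
t: 1.75
tool_pos: [0.4492, -0.2393, 0.2717]
orientation: [-3.107, -0.465, 0.001]
force: [0.7, -0.8, 1.3]
opening: 0.0929
gripper_force: 0.0
[-5.90017466e-01 -1.34413695e-01  1.64488038e+00 -3.56532369e-04
  1.63182705e+00  6.83843252e-01]
[([246, 159, 27, 28, 565], [258.7, 171.9])]
```

View pics/w1.png

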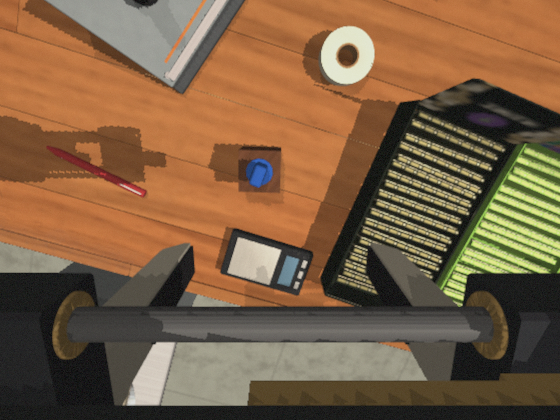

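The wrist view shows the pin at (259,172), the rest around it and the dispenser's low edge at top left. Now I'll measure the grip's yaw, move over the dispenser and turn the jaws to lie along the spindle's y.

Scaled: 0.026 m is 0.52, -0.023 m is -0.46, -0.15 rad / 2 = -0.075.

```bash
python3 inch.py '0.093 0.52 -0.46 0 0
0.093 0.52 -0.46 0 0
0.093 0.52 -0.46 0 0
0.093 0.52 -0.46 0 0
0.093 0.52 -0.46 0 0
0.093 0.52 -0.46 0 0
0.093 0 0 0 -0.075
0.093 0 0 0 -0.075
0.093 0 0 0 -0.075
0.093 0 0 0 -0.075
0.093 0 0 0 -0.075
0.093 0 0 0 -0.075
0.093 0 0 0 -0.075
0.093 0 0 0 -0.075
0.093 0 0 0 0
0.093 0 0 0 0'
python3 - <<'E'
from h import *
from plant import robot
s=robot.read_state();print(s["q"])
c=robot.read_camera("wrist");np.save("pics/w2.npy",c,allow_pickle=True)
c1=np.load("pics/w1.npy",allow_pickle=True).item()
b=np.hstack([cv2.resize(c["image"][:280,140:420],(560,560),interpolation=cv2.INTER_CUBIC),cv2.resize(c1["image"][145:205,235:285],(230,276),interpolation=cv2.INTER_NEAREST)]) if 0 else None
A=cv2.resize(c["image"][:300,:],(560,300)); B=cv2.resize(c1["image"][145:205,235:285],(240,288),interpolation=cv2.INTER_NEAREST); B=np.vstack([B,np.zeros((12,240,3),np.uint8)])
cv2.imwrite("pics/w2.png",np.hstack([A,B])[:,:,::-1])
for k in (c,c1):
  m=mask(k["image"],(105,120,40),(130,255,255));print(blobs(m),"orange",blobs(mask(k["image"],(8,170,150),(16,255,255)),300))
E
```

```text
t: 3.4
tool_pos: [0.558, -0.0636, 0.272]
orientation: [2.311, 2.128, -0.0]
force: [-0.3, 0.1, -0.4]
opening: 0.0928
gripper_force: 0.0
[-2.04662706e-01  9.24760351e-03  1.50669345e+00 -1.71453701e-04
  1.62577239e+00 -1.22550784e-01]
[([198, 289, 24, 18, 317], [210.0, 297.3])] orange []
[([246, 159, 27, 28, 565], [258.7, 171.9])] orange [([156, 222, 66, 27, 334], [192.6, 235.5])]
```

View pics/w2.png

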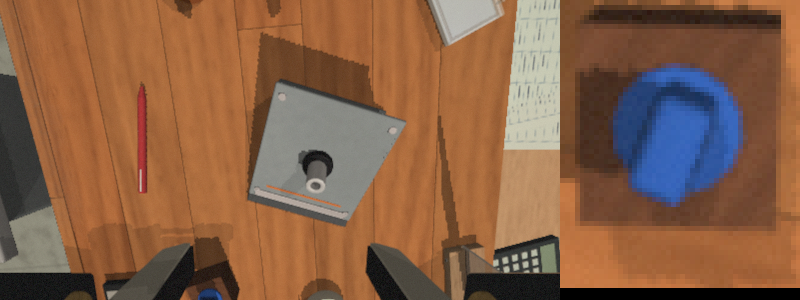

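The wrist view shows the spigot mouth near (316,186) and the collar at (317,163). The dispenser is turned about 16° in the image. The zoomed pin shows the grip's top face centred at about (257.7,175.2), with its long side running along (-32,101). I'll enlarge the spigot in all three views for exact picks.

Run:
```python
from h import *
cs=[np.load(f"pics/{n}.npy",allow_pickle=True).item() for n in("scene0","side0","w2","w1")]
out=[cv2.resize(c["image"][y:y+36,x:x+26],None,fx=10,fy=10,interpolation=cv2.INTER_NEAREST) for c,(x,y) in zip(cs,[(278,158),(317,235)])]
w=cv2.resize(cs[2]["image"][146:146+60,296:296+44],None,fx=6,fy=6,interpolation=cv2.INTER_NEAREST)
out.append(w)
cv2.imwrite("pics/z.png",np.hstack(out)[:,:,::-1])
w1,w2=cs[3],cs[2]
a,b=onz(w1,235+(684-560)/4.8,145+94/4.8,.086),onz(w1,235+(652-560)/4.8,145+195/4.8,.086); print("pin long",b-a,np.degrees(np.arctan2(*(b-a)[1::-1])),(a+b)/2)
# dispenser edges from corners
P=[(281,80,.095),(404,120,.095),(250,192,.015),(345,219,.015)]
Q=[onz(w2,*p) for p in P]
for q in Q: print(q.round(4))
for i,j in((0,1),(2,3)): print(np.linalg.norm(Q[j]-Q[i]),np.degrees(np.arctan2(*(Q[j]-Q[i])[1::-1])))
```

```text
pin long [-0.02418815  0.00056241  0.        ] 178.66803695599395 [ 0.45327536 -0.21203563  0.086     ]
[0.5666 0.045  0.095 ]
[ 0.6874 -0.0029  0.095 ]
[ 0.5157 -0.081   0.015 ]
[ 0.6391 -0.1284  0.015 ]
0.12986743169162432 -21.64381095508219
0.1320983603951447 -20.988637886530096
```

View pics/z.png

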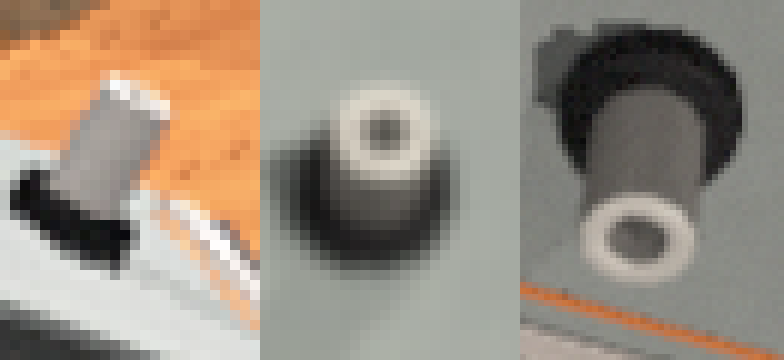

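Mouth centres: scene (291.3,167.0), side (329.0,247.5), wrist (315.2,185.2).

Run:
```python
from h import *
from plant import robot
S,D,w2,w1=[np.load(f"pics/{n}.npy",allow_pickle=True).item() for n in("scene0","side0","w2","w1")]
X,r=tri((S,291.3,167),(D,329,247.5),(w2,315.2,185.2));print("mouth",X,r)
for y in(-18.7,-21.3,-24):
  t=np.radians(90+y); ax=np.array([-.5*np.cos(t),-.5*np.sin(t),.866]); print(y,"axis",ax,"collar",X-.033*ax,"px",[proj(c,X-.033*ax).round(1) for c in(S,D,w2)],"facecentre xy",(X-.043*ax))
# roll
for n,c in(("S",S),("D",D)):
  m=mask(c["image"],(6,150,90),(17,255,255)); x,y=(251,247) if n=="S" else(253,221)
  k=np.zeros_like(m);k[y-16:y+17,x-16:x+17]=255
  im=c["image"][y-16:y+17,x-16:x+17]; hsv=cv2.cvtColor(im,cv2.COLOR_RGB2HSV)
  print(n);
  for row in hsv[6:26]: print(" ".join(f"{p[0]:02d}/{p[2]:03d}" for p in row[2:30]))
# pin top: wrist1 + side + scene (top face centre)
print("pin",tri((w1,257.2,174.7),(S,368.5,172.5),(D,282,315.5)))
s=robot.read_state();T=Ro.from_rotvec(s["orientation"]).as_matrix();print(T.T@(np.array([.474,.173,.27])-s["tool_pos"]))
```

```text
mouth [ 0.59605391 -0.06307885  0.09075065] [np.float64(0.6224586344252757), np.float64(0.9228579311794395), np.float64(1.2887029199545217)]
-18.7 axis [-0.1603065  -0.47360514  0.866     ] collar [ 0.60134402 -0.04744988  0.06217265] px [array([285.7, 177.6]), array([327.5, 252.7]), array([317.6, 166.3])] facecentre xy [ 0.60294709 -0.04271383  0.05351265]
-21.3 axis [-0.18162562 -0.46584561  0.866     ] collar [ 0.60204756 -0.04770595  0.06217265] px [array([285.6, 177.5]), array([327.8, 252.7]), array([318.3, 166.5])] facecentre xy [ 0.60386381 -0.04304749  0.05351265]
-24 axis [-0.20336832 -0.45677273  0.866     ] collar [ 0.60276506 -0.04800535  0.06217265] px [array([285.5, 177.3]), array([328.2, 252.8]), array([318.9, 166.7])] facecentre xy [ 0.60479875 -0.04343763  0.05351265]
S
13/246 13/247 14/247 13/245 13/243 13/238 13/244 12/250 14/254 16/255 16/255 16/255 16/255 15/255 15/255 16/255 16/255 16/255 16/255 17/255 16/255 16/254 14/249 14/245 14/244 13/244 14/243 13/242
14/247 13/245 13/243 12/237 12/234 12/246 15/254 16/255 16/255 16/255 17/255 15/255 14/253 13/244 12/243 1
[... 7027 characters left out ...]
0 14/173 14/176 14/178 13/179 13/179 13/180 13/179 13/177 13/174 13/170 14/171 13/181 13/194 14/199 14/200 14/200 14/196
14/182 14/174 14/176 14/175 14/168 13/157 13/151 13/154 13/160 13/167 13/169 13/174 14/175 14/177 13/179 13/179 13/180 13/178 13/177 13/178 13/181 14/184 13/195 13/202 14/201 14/200 13/199 13/200
14/184 14/174 14/175 14/176 14/176 14/169 13/161 13/155 13/159 13/165 13/169 13/174 13/176 14/177 14/178 13/176 13/175 13/179 13/181 13/188 14/195 14/200 14/205 14/205 14/201 14/200 14/200 14/202
pin (array([ 0.45354352, -0.21137997,  0.07965254]), [np.float64(0.9784171768237324), np.float64(1.297967989381516), np.float64(0.6828805879321974)])
[ 0.22874969 -0.10306129  0.00198571]
```

Mouth found at (0.596,-0.063,0.091). I'll go over the roll with the jaws turned to the spindle's y, then look from two heights.

```bash
cat > roll.py <<'E'
from h import *
from plant import robot
import sys
c=robot.read_camera("wrist");np.save(f"pics/{sys.argv[1]}.npy",c,allow_pickle=True)
cv2.imwrite(f"pics/{sys.argv[1]}.png",c["image"][:,:,::-1])
g=cv2.cvtColor(c["image"],cv2.COLOR_RGB2HSV)
m=((g[:,:,1]>215)&(g[:,:,0]<19)&(g[:,:,0]>7)).astype(np.uint8)*255
print(blobs(m,250)[:6])
s=robot.read_state();print(s["tool_pos"],proj(c,np.array([.474,.173,.03])))
E
python3 inch.py '0.093 0.46 -0.2 0 0
0.093 0.46 -0.2 0 0
0.093 0.46 -0.2 0 0
0.093 0.46 -0.2 0 0
0.093 0.46 -0.2 0 0
0.093 0.46 -0.2 0 0
0.093 0.46 -0.2 0 0
0.093 0.46 -0.2 0 0
0.093 0.46 -0.2 0 0
0.093 0.46 -0.2 0 0
0.093 0 0 0 0.0725
0.093 0 0 0 0.0725
0.093 0 0 0 0
0.093 0 0 0 0' | head -3
python3 roll.py r1
python3 inch.py '0.093 0 0 0.7 0
0.093 0 0 0.7 0
0.093 0 0 0.7 0
0.093 0 0 0 0
0.093 0 0 0 0' | head -3
python3 roll.py r2
python3 -c "
import cv2,numpy as np
a,b=[cv2.imread(f'pics/r{i}.png') for i in(1,2)]
cv2.imwrite('pics/r12.png',np.hstack([a[0:300,80:480],b[0:300,80:480]]))"
```

```text
t: 4.85
tool_pos: [0.4761, 0.1742, 0.272]
orientation: [2.587, 1.783, -0.0]
[]
[0.47609517 0.17416125 0.27206303] [279.78587244 179.50290085]
t: 5.4
tool_pos: [0.4758, 0.1742, 0.1673]
orientation: [-2.587, -1.781, 0.002]
[]
[0.47687363 0.17448248 0.16887546] [280.09678148 198.88529231]
```

View pics/r12.png

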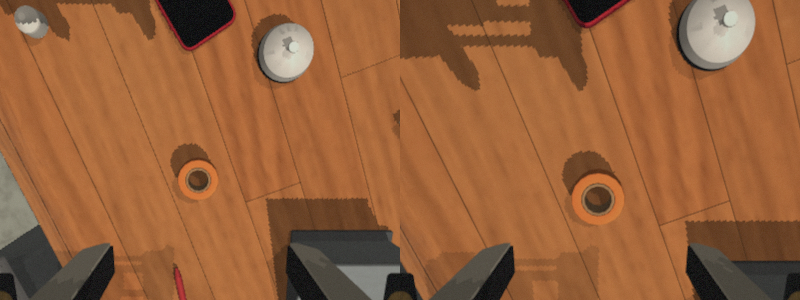

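Both wrist pictures show the roll where predicted, hole centres (278,180) and (278,199), about 2 mm towards tool -y. That agrees with a top at 30 mm. I'll descend, grasp and lift.

Scaled: 0.03 m is 0.6, 0.02 m is 0.4.

```bash
python3 inch.py '0.08 -0.04 -0.06 0.6 0
0.08 0 0 0.6 0
0.08 0 0 0.6 0
0.08 0 0 0.6 0
0.08 0 0 0.4 0
0.08 0 0 0 0
0.04 0 0 0 0
0.04 0 0 0 0
0.04 0 0 0 0
0.04 0 0 0 0
0.04 0 0 0 0
0.04 0 0 0 0' 10
python3 inch.py '0.04 0 0 -0.2 0
0.04 0 0 -0.6 0
0.04 0 0 -0.6 0
0.04 0 0 -0.6 0
0.04 0 0 -0.6 0
0.04 0 0 0 0
0.04 0 0 0 0'
python3 - <<'E'
from h import *
from plant import robot
s=robot.read_state();T=Ro.from_rotvec(s["orientation"]).as_matrix()
print(T, s["tool_pos"],T.T@(np.array([.5961,-.0631,.0908])-s["tool_pos"]))
E
```

```text
t: 6.65
tool_pos: [0.4726, 0.1737, 0.0273]
orientation: [2.588, 1.78, 0.001]
force: [0.2, -0.1, -0.1]
opening: 0.041
gripper_force: 0.0
t: 7.35
tool_pos: [0.4732, 0.1738, 0.1583]
orientation: [2.588, 1.78, 0.003]
force: [-0.4, 0.0, 0.3]
opening: 0.0397
gripper_force: 0.0
[[ 3.57865885e-01  9.33770315e-01  2.23786102e-03]
 [ 9.33772046e-01 -3.57867912e-01  5.68933284e-04]
 [ 1.33211166e-03  1.88605025e-03 -9.99997334e-01]] [0.47316608 0.17381116 0.15827529] [-0.17731704  0.19944769  0.06761543]
```

The jaws closed to 41 mm with no contact, so the grasp missed. I'll look again.

```bash
python3 roll.py r3; python3 -c "
import cv2,numpy as np
a=cv2.imread('pics/r3.png');from plant import robot
b=robot.read_camera('scene')['image'][200:290,200:300,::-1]
cv2.imwrite('pics/r3b.png',np.hstack([a[0:360,80:480],cv2.resize(b,(400,360))]))"
```

```text
[]
[0.47229631 0.17358042 0.15689582] [282.16028462 200.15915646]
```

View pics/r3b.png

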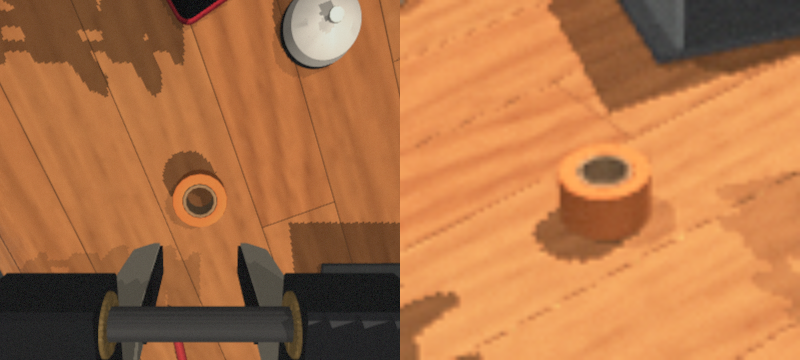

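The picture shows the roll unmoved at image (280,201), below the jaws, so the fingers never touched it. I'll go down open and look from all sides before closing.

Scaled: 0.03 m is 0.6, 0.01 m is 0.2.

```bash
python3 inch.py '0.09 0 0 0 0
0.09 0 0 0 0
0.09 0 0 0 0
0.09 0 0 0 0
0.09 0 0 0.6 0
0.09 0 0 0.6 0
0.09 0 0 0.6 0
0.09 0 0 0.6 0
0.09 0 0 0.2 0
0.09 0 0 0 0
0.09 0 0 0 0'
python3 - <<'E'
from h import *
from plant import robot
o=[]
s=robot.read_state();print(s["tool_pos"],s["opening"])
T=Ro.from_rotvec(s["orientation"]).as_matrix()
for n,(w,h) in(("scene",(130,180)),("side",(130,180)),("wrist",(260,360))):
    c=robot.read_camera(n);np.save(f"pics/d_{n}.npy",c,allow_pickle=True);p=proj(c,np.array([.472,.1737,.03]));print(n,p)
    tip=[proj(c,s["tool_pos"]+T@np.array([0,y,.022])).round(1) for y in(-.045,.045)];print(tip)
    x,y=int(np.clip(p[0]-w/2,0,559-w)),int(np.clip(p[1]-h*.6,0,419-h));im=c["image"].copy()
    print(x,y); o.append(cv2.resize(im[y:y+h,x:x+w],(260,360)))
cv2.imwrite("pics/d.png",np.hstack(o)[:,:,::-1])
E
```

```text
t: 8.55
tool_pos: [0.4734, 0.1739, 0.0283]
orientation: [2.588, 1.78, 0.002]
force: [-0.2, 0.6, 0.6]
opening: 0.09
gripper_force: 0.0
[0.47335274 0.17386389 0.02826738] 0.08996500907442252
scene [250.7674273  241.82519124]
[array([256.8, 262.1]), array([245. , 238.8])]
185 133
side [251.68223645 216.80942214]
[array([235.9, 222.8]), array([269.2, 225.1])]
186 108
wrist [278.68255152 256.82006705]
[array([208.1, 240.5]), array([353.3, 240.5])]
148 40
```

View pics/d.png

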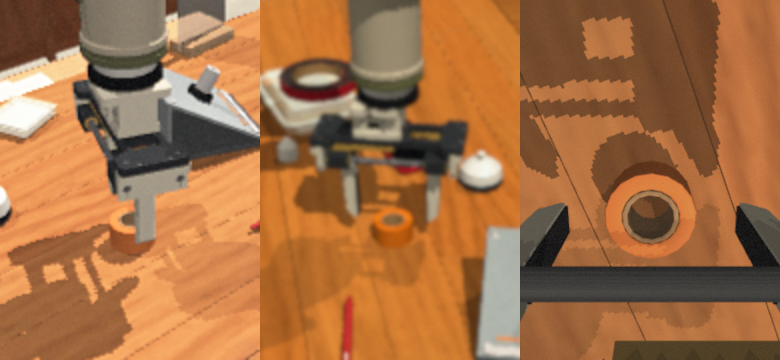

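The fingers straddle the roll, but their tips look higher than stated: scene (258,254) against a predicted 262, side (232,218) against 223. I'll measure the real tip height.

```bash
python3 - <<'E'
from h import *
from plant import robot
S,D,W=[np.load(f"pics/d_{n}.npy",allow_pickle=True).item() for n in("scene","side","wrist")]
s=robot.read_state();T=Ro.from_rotvec(s["orientation"]).as_matrix()
X,r=tri((S,257,254),(D,232.5,218));print(X,r,T.T@(X-s["tool_pos"]))
# wrist: inner finger edges at tip rows, relative finger width
for z in(-.02,-.01,0,.01,.022): print(z,[proj(W,s["tool_pos"]+T@np.array([x,y,z])).round(0) for x,y in((.0075,-.045),(-.0075,-.045),(.0075,.045))])
a=W["image"][:,:,:].astype(int)
E
python3 inch.py '0.09 0 0 0.1 0
0.09 0 0 0 0'
```

```text
[0.42623098 0.18881743 0.02739539] [np.float64(4.284836889070998), np.float64(4.284836889070729)] [-0.00334098 -0.04994705  0.00143852]
-0.02 [array([190., 256.]), array([192., 284.]), array([374., 256.])]
-0.01 [array([195., 248.]), array([197., 275.]), array([369., 249.])]
0 [array([200., 242.]), array([202., 267.]), array([364., 242.])]
0.01 [array([204., 235.]), array([205., 259.]), array([360., 235.])]
0.022 [array([208., 229.]), array([210., 251.]), array([355., 229.])]
t: 8.9
tool_pos: [0.4725, 0.1736, 0.022]
orientation: [2.589, 1.78, 0.0]
force: [0.3, 0.2, -0.2]
opening: 0.0901
gripper_force: 0.0
```

The tips really sit at about the TCP plane, roughly 22–28 mm shorter than stated. I'll go lower in small steps, watching the force.

Scaled: 0.005 m is 0.1.

```bash
python3 inch.py '0.09 0 0 0.1 0
0.09 0 0 0.1 0
0.09 0 0 0 0' | grep -E "pos|force:"; python3 inch.py '0.09 0 0 0.08 0
0.09 0 0 0 0
0.09 0 0 0 0' | grep -E "pos|force:"; python3 inch.py '0.045 0 0 0 0
0.045 0 0 0 0
0.045 0 0 0 0
0.045 0 0 0 0
0.045 0 0 0 0
0.045 0 0 0 0
0.045 0 0 0 0' 10
```

```text
tool_pos: [0.4716, 0.1734, 0.0109]
force: [-0.4, 0.2, 0.2]
gripper_force: 0.0
tool_pos: [0.4724, 0.1736, 0.0079]
force: [0.8, 0.3, -0.8]
gripper_force: 0.0
t: 10.2
tool_pos: [0.4725, 0.1736, 0.0081]
orientation: [2.589, 1.78, 0.0]
force: [0.8, -0.1, -0.1]
opening: 0.0508
gripper_force: 10.0
```

The roll is gripped at 50.8 mm. I'll lift it and carry it over the spindle mouth.

Scaled: -0.04 m is -0.8, -0.03 m is -0.6.

```bash
python3 inch.py '0.04 0 0 -0.2 0
0.04 0 0 -0.6 0
0.04 0 0 -0.6 0
0.04 0 0 -0.8 0
0.04 0 0 -0.8 0
0.04 -0.352 0.4 0 0
0.04 -0.352 0.4 0 0
0.04 -0.352 0.4 0 0
0.04 -0.352 0.4 0 0
0.04 -0.352 0.4 0 0
0.04 -0.352 0.4 0 0
0.04 -0.352 0.4 0 0
0.04 -0.352 0.4 0 0
0.04 -0.352 0.4 0 0
0.04 -0.352 0.4 0 0
0.04 0 0 0 0
0.04 0 0 0 0'
cat > see.py <<'E'
# orange roll blobs in scene/side, saved crops, tool position relative to mouth in tool axes
from h import *
from plant import robot
import sys
s=robot.read_state();T=Ro.from_rotvec(s["orientation"]).as_matrix();M=np.array([.5961,-.0631,.0908])
print("mouth in tool",(T.T@(M-s["tool_pos"])).round(4),"force",np.round(T.T@s["force"],1),"open",round(s["opening"],4))
o=[]
for n,w in(("scene",(235,110,360,230)),("side",(270,170,395,290)),("wrist",(180,170,380,362))):
    c=robot.read_camera(n);np.save(f"pics/{sys.argv[1]}_{n}.npy",c,allow_pickle=True);a=c["image"][w[1]:w[3],w[0]:w[2]]
    o.append(cv2.resize(a,(266,256),interpolation=cv2.INTER_CUBIC))
cv2.imwrite(f"pics/{sys.argv[1]}.png",np.hstack(o)[:,:,::-1])
E
python3 see.py e1
```

```text
t: 11.9
tool_pos: [0.5961, -0.0626, 0.1583]
orientation: [-2.589, -1.778, 0.0]
force: [-0.1, 1.1, -0.9]
opening: 0.0509
gripper_force: 10.0
mouth in tool [-0.0005  0.0002  0.0675] force [ 1.  -0.5  0.9] open 0.0509
```

Scaled: 0.025 m is 0.5, 0.02 m is 0.4.

```bash
python3 inch.py '0.04 0.01 0 0.5 0
0.04 0 0 0.4 0
0.04 0 0 0.2 0
0.04 0 0 0 0' 6 | grep -E "pos|force:|open"; python3 inch.py '0.04 0 0 0.06 0
0.04 0 0 0.06 0
0.04 0 0 0.04 0
0.04 0 0 0 0'| grep -E "pos|force:|open"
```

```text
tool_pos: [0.595, -0.0609, 0.1013]
force: [-0.2, -0.1, -0.4]
opening: 0.0512
gripper_force: 6.0
tool_pos: [0.5967, -0.0618, 0.0953]
force: [-0.1, 0.5, 0.3]
opening: 0.0511
gripper_force: 6.1
```

Scaled: -0.002 m is -0.04, 0.001 m is 0.02.

```bash
python3 inch.py '0.04 -0.04 0 0.02 0
0.04 -0.04 0 0.02 0
0.04 0 0 0 0'| grep -E "pos|force:|open";python3 inch.py '0.04 -0.04 0 0 0
0.04 -0.04 0 0 0
0.04 -0.03 0 0 0
0.04 0 0 0 0'| grep -E "pos|force:|open"; python3 see.py e2
```

```text
tool_pos: [0.5953, -0.0659, 0.0933]
force: [1.8, 1.2, -0.3]
opening: 0.0506
gripper_force: 6.0
tool_pos: [0.5929, -0.0708, 0.093]
force: [1.0, 1.9, 0.5]
opening: 0.0504
gripper_force: 6.0
mouth in tool [0.0083 0.0002 0.0022] force [ 2.1  0.3 -0.5] open 0.0504
```

A reaction of about 2 N uphill shows the roll pivoting as wanted. I'll follow the spindle axis down.

Scaled: 0.0017 m is 0.034, 0.001 m is 0.02.

```bash
for i in 1; do python3 inch.py '0.04 0.02 0 0.034 0
0.04 0.02 0 0.034 0
0.04 0.02 0 0.034 0
0.04 0 0 0 0'| grep -E "pos|force:|open"; done; python3 inch.py '0.04 0.02 0 0.034 0
0.04 0.02 0 0.034 0
0.04 0.02 0 0.034 0
0.04 0 0 0 0'| grep -E "pos|force:|open"; python3 see.py e3
```

```text
tool_pos: [0.5941, -0.0678, 0.0876]
force: [1.8, 1.6, -0.5]
opening: 0.0507
gripper_force: 6.0
tool_pos: [0.5951, -0.0649, 0.0825]
force: [1.0, 1.4, -0.1]
opening: 0.0505
gripper_force: 6.0
mouth in tool [ 0.002   0.0003 -0.0083] force [1.6 0.5 0.1] open 0.0505
```

Units first: shifts go in shares of 50 mm and turns go in shares of 2 rad. So 0.0017 m is 0.034, 0.001 m is 0.02.

```bash
python3 inch.py '0.04 0.02 0 0.034 0
0.04 0.02 0 0.034 0
0.04 0.02 0 0.034 0
0.04 0 0 0 0'| grep -E "pos|force:|open"; python3 inch.py '0.04 0.02 0 0.034 0
0.04 0.02 0 0.034 0
0.04 0 0 0 0'| grep -E "pos|force:|open";python3 inch.py '0.04 0.02 0 0.034 0
0.04 0.02 0 0.034 0
0.04 0 0 0 0'| grep -E "pos|force:|open"; python3 see.py e4
```

```text
tool_pos: [0.5964, -0.0629, 0.0778]
force: [-0.7, -3.6, 1.5]
opening: 0.0505
gripper_force: 6.0
tool_pos: [0.5971, -0.0611, 0.0744]
force: [-0.4, -4.8, 2.7]
opening: 0.0508
gripper_force: 6.0
tool_pos: [0.5978, -0.0593, 0.0709]
force: [-0.9, -6.3, 1.1]
opening: 0.0504
gripper_force: 6.0
mouth in tool [-0.0042 -0.0002 -0.0199] force [-6.2  1.4 -1.1] open 0.0504
```

View pics/e4.png

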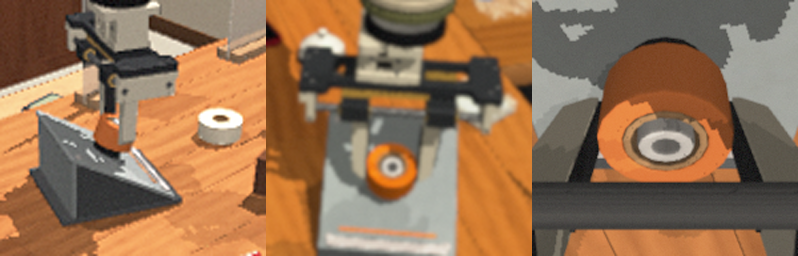

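The picture shows the roll tilted and on the spigot, nearly at the collar. I'll relieve the sideways load, press the last few millimetres and release.

Scaled: 0.0017 m is 0.034, -0.0015 m is -0.03.

```bash
python3 inch.py '0.04 -0.03 0 0 0
0.04 0.02 0 0.034 0
0.04 0.02 0 0.034 0
0.04 0 0 0 0'| grep -E "pos|force:|open"; python3 inch.py '0.07 0 0 0 0
0.07 0 0 0 0
0.075 0 0 0 0
0.075 0 0 0 0
0.075 0 0 0 0'| grep -E "pos|force:|open"; python3 see.py e5
cat > rc.py <<'E'
# roll top-face bore centre from bright/orange masks in side view -> print orange hull ellipse of side & wrist vs expected
from h import *
import sys
M=np.array([.5961,-.0631,.0908]);t=np.radians(68.7);ax=np.array([-.5*np.cos(t),-.5*np.sin(t),.866])
u=np.array([.866*np.cos(t),.866*np.sin(t),.5]);v=np.cross(ax,u)
for n in("scene","side","wrist"):
    c=np.load(f"pics/{sys.argv[1]}_{n}.npy",allow_pickle=True).item()
    g=cv2.cvtColor(c["image"],cv2.COLOR_RGB2HSV);m=cv2.inRange(g,(5,190,90),(17,255,255))
    for k in(0,4,8):   # expected silhouette with the roll k mm short of the collar
        pts=np.array([proj(c,M+ax*(z+k/1000)+.026*(np.cos(a)*u+np.sin(a)*v)) for z in(-.033,-.003) for a in np.arange(0,6.28,.2)],np.float32)
        x,y,w,h=cv2.boundingRect(pts); print(n,k,"expected",x,y,x+w,y+h)
    x0,y0=x-8,y-8;b=[q for q in blobs(m[y0:y+h+8,x0:x+w+8],60)]
    print("seen",[(q[0][0]+x0,q[0][1]+y0,q[0][0]+x0+q[0][2],q[0][1]+y0+q[0][3],q[0][4]) for q in b])
E
python3 rc.py e5
```

```text
tool_pos: [0.5979, -0.0584, 0.0674]
force: [0.1, -4.7, 2.5]
opening: 0.0505
gripper_force: 6.0
tool_pos: [0.5978, -0.0579, 0.0674]
force: [-0.4, -0.4, 0.2]
opening: 0.0747
gripper_force: 0.0
mouth in tool [-0.0055  0.0003 -0.0234] force [-0.5 -0.2 -0.2] open 0.0747
scene 0 expected 277 162 300 183
scene 4 expected 277 161 301 182
scene 8 expected 278 160 301 181
seen []
side 0 expected 316 236 341 264
side 4 expected 316 236 341 264
side 8 expected 316 235 341 263
seen [(317, 239, 341, 264, 276)]
wrist 0 expected 230 198 336 305
wrist 4 expected 229 204 337 311
wrist 8 expected 228 209 338 318
seen []
```

Scaled: -0.04 m is -0.8, -0.03 m is -0.6.

```bash
python3 inch.py '0.08 0 0 -0.2 0
0.08 0 0 -0.4 0
0.08 0 0 -0.6 0
0.08 0 0 -0.8 0
0.08 0 0 -0.8 0
0.08 0 0 -0.8 0
0.08 0 0 0 0
0.08 0 0 0 0'| grep -E "pos|force:"; python3 see.py e6; python3 rc.py e6
python3 - <<'E'
from h import *
c=np.load("pics/e6_wrist.npy",allow_pickle=True).item();M=np.array([.5961,-.0631,.0908]);t=np.radians(68.7);ax=np.array([-.5*np.cos(t),-.5*np.sin(t),.866])
for k in(0,-.003,-.018,-.033): print(k,proj(c,M+k*ax).round(1))
p=proj(c,M).round().astype(int);g=cv2.cvtColor(c["image"],cv2.COLOR_RGB2HSV)
print("row walk along column",p[0]);print([(int(y),*g[y,p[0]].tolist()) for y in range(p[1]-36,p[1]+36,2)])
c=np.load("pics/e6_scene.npy",allow_pickle=True).item();g=cv2.cvtColor(c["image"],cv2.COLOR_RGB2HSV)
a,b=proj(c,M+.004*ax),proj(c,M-.048*ax);print("scene axis",a,b)
for f in np.linspace(0,1,18):
    q=(a+(b-a)*f).round().astype(int);print(round((.004-.052*f)*1000),g[q[1],q[0]].tolist(),end="; ")
E
```

```text
tool_pos: [0.5988, -0.0583, 0.2498]
force: [-0.9, 0.3, -0.5]
gripper_force: 0.0
mouth in tool [-0.0056 -0.0014  0.159 ] force [-0.  -1.   0.5] open 0.0802
scene 0 expected 277 162 300 183
scene 4 expected 277 161 301 182
scene 8 expected 278 160 301 181
seen []
side 0 expected 316 236 341 264
side 4 expected 316 236 341 264
side 8 expected 316 235 341 263
seen [(317, 240, 340, 264, 264)]
wrist 0 expected 256 157 308 214
wrist 4 expected 256 159 309 217
wrist 8 expected 256 162 309 220
seen []
0 [282.2 198. ]
-0.003 [282.2 196. ]
-0.018 [282.2 186.2]
-0.033 [282.2 177. ]
row walk along column 282
[(162, 11, 181, 113), (164, 11, 188, 114), (166, 11, 193, 111), (168, 11, 179, 114), (170, 11, 176, 116), (172, 11, 184, 115), (174, 11, 190, 114), (176, 12, 195, 115), (178, 12, 191, 120), (180, 12, 185, 201), (182, 11, 186, 208), (184, 11, 188, 209), (186, 11, 181, 173), (188, 14, 125, 163), (190, 18, 25, 102), (192, 18, 26, 176), (194, 16, 26, 189), (196, 13, 22, 83), (198, 15, 18, 87), (200, 11, 21, 97), (202, 23, 18, 111), (204, 16, 23, 189), (206, 14, 32, 151), (208, 15, 119, 142), (210, 12, 179, 188), (212, 11, 186, 208), (214, 11, 184, 211), (216, 11, 66, 181), (218, 13, 33, 177), (220, 16, 26, 129), (222, 0, 6, 81), (224, 30, 6, 80), (226, 16, 39, 86), (228, 13, 158, 186), (230, 13, 161, 182), (232, 13, 165, 178)]
scene axis [292.25737741 165.65148765] [282.88298276 182.157858  ]
4 [14, 105, 244]; 1 [15, 27, 230]; -2 [23, 5, 198]; -5 [9, 94, 216]; -8 [12, 181, 245]; -11 [11, 181, 173]; -14 [10, 183, 177]; -17 [11, 184, 179]; -20 [11, 189, 175]; -24 [11, 182, 170]; -27 [10, 183, 178]; -30 [11, 185, 176]; -33 [10, 178, 176]; -36 [11, 182, 181]; -39 [11, 186, 163]; -42 [90, 27, 28]; -45 [173, 23, 44]; -48 [0, 3, 89];
```

In the wrist view the top face's lower edge is at row 215. That matches a seated roll (214) and not one 4 mm short (217). Now the pin: I'll go over it with the jaws turned onto the thin sides.

```bash
cat > pin.py <<'E'
from h import *
from plant import robot
import sys
c=robot.read_camera("wrist");s=robot.read_state();np.save(f"pics/{sys.argv[1]}.npy",c,allow_pickle=True)
g=cv2.cvtColor(c["image"],cv2.COLOR_RGB2HSV);m=cv2.inRange(g,(100,120,30),(130,255,255))
n,l,st,ce=cv2.connectedComponentsWithStats(m);i=1+np.argmax(st[1:,4]);vals=g[:,:,2][l==i]
thr,_=cv2.threshold(vals.reshape(-1,1),0,255,cv2.THRESH_OTSU)
print("blob",st[i],ce[i].round(1),"otsu",thr,"V pct",np.percentile(vals,[5,25,50,75,95]))
t=((l==i)&(g[:,:,2]>float(sys.argv[2]) if len(sys.argv)>2 else (l==i)&(g[:,:,2]>thr))).astype(np.uint8)
n,l2,s2,c2=cv2.connectedComponentsWithStats(t);j=1+np.argmax(s2[1:,4])
r=cv2.minAreaRect(cv2.findContours((l2==j).astype(np.uint8),0,2)[0][0]);print("bright rect",np.round(r[0],1),np.round(r[1],1),round(r[2],1),"area",s2[j,4])
h,_,_=[cv2.HuMoments,0,0] and (0,0,0)
x,y,w,hh=st[i][:4]
for row in range(y,y+hh,2): print(" ".join(f"{g[row,k,2] if l[row,k]==i else 0:3d}" for k in range(x,x+w,2)))
print(s["tool_pos"],s["q"].round(2) if hasattr(s["q"],"round") else s["q"])
E
python3 inch.py '0.06 -0.39 -0.162 0 0
0.06 -0.39 -0.162 0 0
0.06 -0.39 -0.162 0 0
0.06 -0.39 -0.162 0 0
0.06 -0.39 -0.162 0 0
0.06 -0.39 -0.162 0 0
0.06 -0.39 -0.162 0 0
0.06 -0.39 -0.162 0 0
0.06 -0.39 -0.162 0 0
0.06 -0.39 -0.162 0 0
0.06 0 0 0 0.075
0.06 0 0 0 0.075
0.06 0 0 0 0.075
0.06 0 0 0 0.075
0.06 0 0 0 0.075
0.06 0 0 0 0.075
0.06 0 0 0 0.075
0.06 0 0 0 0.075
0.06 0 0 0 0.01
0.06 0 0 0 0' | head -3
python3 pin.py p1
python3 - <<'E'
from h import *
c=np.load("pics/e6_wrist.npy",allow_pickle=True).item();g=cv2.cvtColor(c["image"],cv2.COLOR_RGB2HSV)[185:212,262:302]
m=((g[:,:,1]<60)&(g[:,:,2]<135)).astype(np.uint8);print("dark",[((q[1][0]+262),(q[1][1]+185),q[0]) for q in blobs(m,10)])
m=((g[:,:,1]<60)&(g[:,:,2]>150)).astype(np.uint8);print("ring",[((q[1][0]+262),(q[1][1]+185),q[0]) for q in blobs(m,10)])
E
```

```text
t: 19.8
tool_pos: [0.4519, -0.2109, 0.2464]
orientation: [-3.14, 0.019, 0.003]
blob [268 171  28  31 640] [281.2 185.1] otsu 148.0 V pct [ 96.   120.75 164.   187.   191.  ]
bright rect [281.9 189.9] [11.  20.6] 4.4 area 230
  0   0   0   0   0 138 152 174 151   0   0   0   0   0
  0   0   0 151 191 189 192 190 188 191 186   0   0   0
  0   0 183 174 157 100 105 107 123 140 183 190   0   0
  0 110 119 120  90  93  93  98  93 103 155 188 191   0
  0 119 119 121  89 140 143 141 135 132 133 180 189 142
103 121 118 113 115 175 182 181 183 181 147 165 184 186
108 118 122 106 125 180 187 187 190 192 144 160 178 187
114 120 122  98 127 180 188 191 191 190 141 164 164 189
105 118 120  96 132 182 189 189 194 191 141 162 164 192
  0 122 118  87 138 182 188 191 192 190 132 165 163 174
  0 112 119  92 146 186 188 189 190 188 143 163 165   0
  0   0 120  85 142 187 189 188 193 187 145 165 134   0
  0   0   0  86 150 187 188 189 193 185 137   0   0   0
  0   0   0   0 157 187 187 191 193 185   0   0   0   0
  0   0   0   0 151 182 183 184 187 184   0   0   0   0
  0   0   0   0   0   0   0   0   0   0   0   0   0   0
[ 0.45203624 -0.21093593  0.24662912] [-0.54 -0.16  1.71  0.    1.59  1.04]
dark [(281.5, 192.7, [9, 5, 22, 10, 54]), (281.5, 199.0, [15, 11, 10, 7, 58])]
ring [(281.4, 198.6, [10, 7, 20, 15, 165])]
```

Scaled: 0.04 m is 0.8, 0.03 m is 0.6.

```bash
python3 inch.py '0.06 0 0 0.8 0
0.06 0 0 0.6 0
0.06 0 0 0 0
0.06 0 0 0 0' | head -3
python3 pin.py p2 170 | grep -E "rect|blob"
python3 - <<'E'
from h import *
from plant import robot
a,b=[np.load(f"pics/p{i}.npy",allow_pickle=True).item() for i in(1,2)]
import subprocess
def rect(c):
    g=cv2.cvtColor(c["image"],cv2.COLOR_RGB2HSV);m=(cv2.inRange(g,(100,120,172),(130,255,255)))
    m=cv2.morphologyEx(m,cv2.MORPH_OPEN,np.ones((5,5)));k=max(cv2.findContours(m,0,2)[0],key=cv2.contourArea);return cv2.minAreaRect(k)
ra,rb=rect(a),rect(b);print(ra,rb);X,r=tri((a,*ra[0]),(b,*rb[0]));print("two-height",X,r)
for z in(.080,.086):print(onz(a,*ra[0],z),onz(b,*rb[0],z))
s=robot.read_state();T=Ro.from_rotvec(s["orientation"]).as_matrix();print(T.round(3),s["tool_pos"])
# fingertip look: opening 60 mm, inner tip corners
g=b["image"];cv2.imwrite("pics/p2.png",g[:,:,::-1])
E
```

```text
t: 20.25
tool_pos: [0.4521, -0.2109, 0.1776]
orientation: [-3.141, 0.021, 0.002]
blob [265 183  34  39 977] [281.4 200.6] otsu 150.0 V pct [ 94.8 123.  169.  192.  196. ]
bright rect [282.5 208. ] [24. 13.] 90.0 area 315
((282.0, 189.5), (19.0, 10.0), 90.0) ((282.5, 207.5), (23.0, 13.0), 90.0)
two-height [ 0.45320285 -0.21282059  0.08631322] [np.float64(0.12707040698826264), np.float64(0.1270704069882603)]
[ 0.45184059 -0.21270502  0.08      ] [ 0.45148743 -0.21296489  0.08      ]
[ 0.45313327 -0.21269411  0.086     ] [ 0.45311975 -0.2129485   0.086     ]
[[ 1.    -0.014  0.001]
 [-0.014 -1.    -0.001]
 [ 0.001  0.001 -1.   ]] [ 0.45298174 -0.21146356  0.17898473]
```

The pin top triangulates to (0.4532,-0.2128,0.0863), with its yaw lined up. I'll grasp the upper part of the grip.

Scaled: 0.04 m is 0.8, 0.025 m is 0.5.

```bash
python3 inch.py '0.04 0.02 0.036 0.8 0
0.04 0 0 0.8 0
0.04 0 0 0.5 0
0.04 0 0 0.16 0
0.04 0 0 0 0
0.04 0 0 0 0' | grep -E "pos|force:"; python3 inch.py '0.005 0 0 0 0
0.005 0 0 0 0
0.005 0 0 0 0
0.005 0 0 0 0
0.005 0 0 0 0' 12
```

```text
tool_pos: [0.4551, -0.214, 0.067]
force: [-0.5, -1.1, 0.4]
gripper_force: 0.0
t: 21.4
tool_pos: [0.4537, -0.2131, 0.065]
orientation: [3.141, -0.024, 0.001]
force: [-1.0, 0.7, 4.4]
opening: 0.0135
gripper_force: 12.0
```

The pin is gripped at 13.5 mm. I'll lift it, carry it over the mouth and turn back to the spindle's y.

Scaled: -0.04 m is -0.8, -0.03 m is -0.6, -0.15 rad / 2 = -0.075.

```bash
python3 inch.py '0.005 0 0 -0.4 0
0.005 0 0 -0.6 0
0.005 0 0 -0.8 0
0.005 0 0 -0.6 0
0.005 0.4 -0.432 0 0
0.005 0.4 -0.432 0 0
0.005 0.4 -0.432 0 0
0.005 0.4 -0.432 0 0
0.005 0.4 -0.432 0 0
0.005 0.4 -0.432 0 0
0.005 0.4 -0.432 0 0
0.005 0 0 0 -0.075
0.005 0 0 0 -0.075
0.005 0 0 0 -0.075
0.005 0 0 0 -0.075
0.005 0 0 0 -0.075
0.005 0 0 0 -0.075
0.005 0 0 0 -0.075
0.005 0 0 0 -0.075
0.005 0 0 0 -0.01' | grep -E "open"; python3 inch.py '0.005 0 0 0 0
0.005 0 0 0 0
0.005 0 0 0 0'
cat > m.py <<'E'
from h import *
from plant import robot
P=[]
for i in range(1): s=robot.read_state()
T=Ro.from_rotvec(s["orientation"]).as_matrix();M=np.array([.5951,-.0635,.0908])
print("mouth in tool",(T.T@(M-s["tool_pos"])).round(4),"force tool",np.round(T.T@s["force"],1),"yaw y",np.degrees(np.arctan2(T[1,1],T[0,1])).round(1),"open",round(s["opening"],4),"t",s["t"])
E
python3 m.py
python3 - <<'E'
# blue blob (grip+flange) and pin tip as bright/grey thin thing just below it, in both fixed views
from h import *
from plant import robot
s=robot.read_state();T=Ro.from_rotvec(s["orientation"]).as_matrix()
O=[]
for n in("scene","side"):
    c=robot.read_camera(n);np.save(f"pics/f_{n}.npy",c,allow_pickle=True)
    tip,fl=[proj(c,s["tool_pos"]+T@np.array([0,0,z])) for z in(.053,.011)];print(n,"pred tip",tip.round(1),"flange centre",fl.round(1))
    m=mask(c["image"],(105,130,50),(130,255,255));x,y=fl.astype(int);b=blobs(m[y-25:y+15,x-20:x+20],15);print([(q[0][0]+x-20,q[0][1]+y-25,q[0][2:],q[1]) for q in b])
    g=cv2.cvtColor(c["image"],cv2.COLOR_RGB2HSV)
    for r in range(int(fl[1])+2,int(tip[1])+4,2): print(r," ".join(f"{a[1]}/{a[2]}" for a in g[r,int(tip[0])-6:int(tip[0])+8]))
E
```

```text
opening: 0.0141
t: 23.7
tool_pos: [0.5957, -0.0639, 0.1845]
orientation: [-2.591, -1.777, 0.0]
force: [-0.3, -0.0, 0.4]
opening: 0.0141
gripper_force: 12.0
mouth in tool [ 0.0002 -0.0007  0.0937] force tool [-0.1 -0.2 -0.4] yaw y -21.1 open 0.0141 t 23.7
scene pred tip [292.2 152.8] flange centre [292.6 137.7]
[(np.int64(287), np.int64(126), [11, 15, 79], [19.5, 23.8])]
139 46/139 166/123 192/150 193/136 196/112 190/122 190/121 177/125 185/123 191/132 184/157 203/198 66/181 41/235
141 80/226 85/226 80/220 55/176 27/125 61/122 118/121 108/125 118/119 89/100 63/89 26/138 37/237 31/228
143 76/214 78/218 80/213 82/219 77/208 54/142 22/127 36/142 64/152 70/143 75/115 71/162 68/228 174/217
145 76/211 81/211 85/213 83/215 86/202 58/146 20/130 31/140 65/160 81/176 108/177 126/232 145/243 147/243
147 83/212 81/214 78/208 81/194 68/158 46/128 14/125 41/151 92/206 104/238 105/233 106/234 101/234 103/231
149 80/169 77/146 102/170 109/176 104/228 46/138 10/124 43/153 91/205 105/234 106/223 104/201 100/161 98/133
151 110/178 105/234 106/231 104/233 104/226 75/167 14/129 38/141 93/146 106/135 104/1
[... 619 characters left out ...]
 147/193 149/192 138/186 120/168 65/133 57/111 100/120 77/123 54/119 71/140 90/153 126/174
224 16/175 16/174 17/176 19/176 20/175 22/162 26/135 30/111 30/102 34/105 54/122 55/143 48/164 47/174
226 13/177 9/176 12/176 13/178 12/173 11/160 13/135 28/128 27/132 22/138 13/142 11/158 12/172 13/177
228 10/176 10/176 10/175 9/175 10/171 13/154 19/135 28/138 28/148 18/154 11/165 12/177 13/179 11/178
230 12/177 13/177 10/176 12/175 13/174 13/157 18/140 27/141 26/149 16/156 12/168 12/174 12/177 13/177
232 11/179 13/180 11/179 10/177 12/175 12/166 14/151 21/143 15/153 12/168 13/177 11/178 11/178 10/177
234 11/178 11/180 11/179 11/178 13/178 12/175 12/170 12/166 12/169 13/177 14/178 11/179 11/179 12/177
```

The pin tip shows in both views within 1–2 px of where it should be. I'll lower it into the mouth.

Scaled: 0.02 m is 0.4, -0.001 m is -0.02.

```bash
python3 inch.py '0.005 0 -0.02 0.4 0
0.005 0 0 0.3 0
0.005 0 0 0.06 0
0.005 0 0 0 0
0.005 0 0 0 0' 8| grep -E "pos|force:"; python3 inch.py '0.005 0 0 0.05 0
0.005 0 0 0.04 0
0.005 0 0 0.04 0
0.005 0 0 0 0
0.005 0 0 0 0'| grep -E "pos|force:"; python3 m.py
```

```text
tool_pos: [0.5951, -0.0636, 0.1471]
force: [0.9, -1.5, -0.4]
gripper_force: 8.0
tool_pos: [0.5947, -0.0636, 0.14]
force: [-0.4, -0.1, 0.1]
gripper_force: 8.0
mouth in tool [0.0002 0.0003 0.0492] force tool [-0.2 -0.3 -0.1] yaw y -21.0 open 0.0143 t 24.8
```

Scaled: -0.0024 m is -0.048, 0.0007 m is 0.014.

```bash
python3 inch.py '0.005 -0.048 0 0.006 0
0.005 -0.048 0 0.008 0
0.005 -0.048 0 0.012 0
0.005 -0.048 0 0.014 0
0.005 0 0 0 0'| grep -E "open"; python3 m.py;  python3 inch.py '0.005 -0.048 0 0.016 0
0.005 -0.046 0 0.018 0
0.005 -0.046 0 0.02 0
0.005 -0.046 0 0.022 0
0.005 0 0 0 0'| grep -E "open"; python3 m.py
```

```text
opening: 0.014
mouth in tool [0.0102 0.     0.0474] force tool [ 0.6  0.5 -0.6] yaw y -21.0 open 0.014 t 25.3
opening: 0.0137
mouth in tool [0.0195 0.0002 0.0433] force tool [ 0.4  1.4 -0.7] yaw y -21.0 open 0.0137 t 25.8
```

```bash
cat > tilt.py <<'E'
from h import *
from plant import robot
import sys
s=robot.read_state();T=Ro.from_rotvec(s["orientation"]).as_matrix();c=robot.read_camera("scene");g=cv2.cvtColor(c["image"],cv2.COLOR_RGB2HSV)
P=s["tool_pos"]+T@np.array([0,0,-.010])
for a in(0,10,20,30):
    d=T@np.array([np.sin(np.radians(a)),0,np.cos(np.radians(a))])
    print(a,"flange",proj(c,P+.023*d).round(1),"mid shank",proj(c,P+.043*d).round(1),"tip",proj(c,P+.063*d).round(1))
x,y=proj(c,P+.02*(T@np.array([.1,0,1]))).astype(int);m=mask(c["image"],(105,130,50),(130,255,255))
k=np.zeros_like(m);k[y-22:y+22,x-22:x+22]=m[y-22:y+22,x-22:x+22];pt=cv2.findNonZero(k)
print("blue",cv2.boundingRect(pt),k.sum()//255,pt.mean((0,1)).round(1))
for r in range(y-4,y+24,2): print(r,x-14," ".join("B" if k[r,q] else ("g" if g[r,q,1]<70 and g[r,q,2]<185 else ("w" if g[r,q,1]<70 else ".")) for q in range(x-14,x+16)))
E
python3 tilt.py
```

```text
0 flange [299.1 155.6] mid shank [298.8 162.5] tip [298.6 169.2]
10 flange [297.7 155.7] mid shank [296.2 162.7] tip [294.8 169.5]
20 flange [296.3 155.5] mid shank [293.7 162.4] tip [291.2 169.2]
30 flange [295.1 155.1] mid shank [291.4 161.7] tip [287.7 168.2]
blue (291, 143, 11, 15) 74 [296.1 152.5]
150 284 . g . . . . . . . g B B B g g g g g g . . . . . . . . . . .
152 284 . . . . . . . . g B B B B B B B B B g . . . . . . . . . . .
154 284 . . . . . . g B B B B B B B B B B . . . . . . . . . . . . .
156 284 . . . . . . . . g . B B B B B B B B g . . . . . . . . . . .
158 284 . . . . . . . . . . g g g g g . . . . . . . . . . . . . . .
160 284 . . . . . . . . . . g g . . . . . . . . . . . . . . . . . .
162 284 . . . . . . . . . g g g . . . . . . . . . . . . . . . . . .
164 284 . . . . . . . . . g g . . . . . . . . . . . . . . . . . . .
166 284 . . . . g g w g g g . . . . . . . . . . . . . . . . . . . .
168 284 . . . . . . g g g g . . . . . . . . . . . . . . . . . . . .
170 284 . . . . . . . . . g g . . . . . . . . . . . . . . . . . . .
172 284 . . . . . . . . . . . . . . . . . . . . . . . . . . . . . .
174 284 . . . . . . . . . . . . . . . . . . . . . . . . . . . . . .
176 284 . . . . . . . . . . . . . . . . . . . . . . . . . . . . . .
```

The shank leans about 18–20° and enters the mouth as intended. I'll tilt it the rest of the way, then push along the axis.

Scaled: -0.0022 m is -0.044, -0.0021 m is -0.042.

```bash
python3 inch.py '0.005 -0.044 0 0.024 0
0.005 -0.044 0 0.026 0
0.005 -0.042 0 0.028 0
0.005 -0.042 0 0.03 0
0.005 0 0 0 0'| grep -E "open"; python3 m.py;  python3 inch.py '0.005 0.02 0 0.034 0
0.005 0.02 0 0.034 0
0.005 0.02 0 0.034 0
0.005 0 0 0 0'| grep -E "open"; python3 m.py; python3 tilt.py
```

```text
opening: 0.0143
mouth in tool [0.0281 0.0003 0.0378] force tool [-0.1  2.2 -0.3] yaw y -21.0 open 0.0143 t 26.35
opening: 0.0141
mouth in tool [0.0244 0.0005 0.0325] force tool [2.  1.5 1.5] yaw y -21.0 open 0.0141 t 26.75
0 flange [300.7 159.1] mid shank [300.4 165.9] tip [300.2 172.6]
10 flange [299.3 159.2] mid shank [297.9 166.1] tip [296.4 172.9]
20 flange [297.9 159. ] mid shank [295.4 165.9] tip [292.8 172.6]
30 flange [296.7 158.7] mid shank [293.  165.2] tip [289.4 171.6]
blue (292, 147, 11, 15) 70 [297.  155.3]
154 286 . . . . . . . g B B B B . g g g g g . . . . . . . . . . . .
156 286 . . . . . g B B B B B B B B B B B . . . . . . . . . . . . .
158 286 . . . . . . g . B B B B B B B B . . . . . . . . . . . . . .
160 286 . . . . . . . . . . B B B B B B g . . . . . . . . . . . . .
162 286 . . . . . . . . g g . . . . . . . . . . . . . . . . . . . .
164 286 . . . . . . . g g . . . . . . . . . . . . . . . . . . . . .
166 286 . . g g g w g g . . . . . . . . . . . . . . . . . . . . . .
168 286 . . . . g g g g . . . . . . . . . . . . . . . . . . . . . .
170 286 . . . . . . . g g . . . . . . . . . . . . . . . . . . . . .
172 286 . . . . . . . . . . . . . . . . . . . . . . . . . . . . . .
174 286 . . . . . . . . . . . . . . . . . . . . . . . . . . . . . .
176 286 . . . . . . . . . . . . . . . . . . . . . . . . . . . . . .
178 286 . . . . . . . . . . . . . . . . . . . . . . . . . . . . . .
180 286 . . . . . . . . . . g w w g g . . . . . . . . . . . . . . .
```

Scaled: 0.0017 m is 0.034, 0.001 m is 0.02.

```bash
python3 inch.py '0.005 0.02 0.008 0.034 0
0.005 0.02 0 0.034 0
0.005 0.02 0 0.034 0
0.005 0 0 0 0'| grep -E "open"; python3 m.py;  python3 inch.py '0.005 0.02 0 0.034 0
0.005 0.02 0 0.034 0
0.005 0.02 0 0.034 0
0.005 0 0 0 0'| grep -E "open"; python3 m.py
```

```text
opening: 0.0142
mouth in tool [0.0216 0.0001 0.0274] force tool [0.2 0.7 0.6] yaw y -21.0 open 0.0142 t 27.2
opening: 0.0142
mouth in tool [0.0186 0.0001 0.0224] force tool [ 0.9  0.5 -0.1] yaw y -21.0 open 0.0142 t 27.6
```

Depth is about 26 mm and the forces stay small. I'll keep going.

Scaled: 0.0017 m is 0.034, 0.001 m is 0.02.

```bash
python3 inch.py '0.005 0.02 0 0.034 0
0.005 0.02 0 0.034 0
0.005 0.02 0 0.034 0
0.005 0 0 0 0'| grep -E "open"; python3 m.py;  python3 inch.py '0.005 0.02 0 0.034 0
0.005 0.02 0 0.034 0
0.005 0 0 0 0'| grep -E "open"; python3 m.py;  python3 inch.py '0.005 0.02 0 0.034 0
0.005 0.02 0 0.034 0
0.005 0 0 0 0'| grep -E "open"; python3 m.py
```

```text
opening: 0.0133
mouth in tool [0.0156 0.0001 0.0173] force tool [0.6 0.8 0. ] yaw y -21.0 open 0.0133 t 28.0
opening: 0.0145
mouth in tool [0.0136 0.     0.0139] force tool [0.1 0.8 0.5] yaw y -21.0 open 0.0145 t 28.3
opening: 0.014
mouth in tool [ 0.0121 -0.0004  0.0113] force tool [-3.2 -1.3 -2.5] yaw y -21.0 open 0.014 t 28.6
```

Scaled: 0.001 m is 0.02, 0.0006 m is 0.012.

```bash
python3 inch.py '0.005 0.012 0 0.02 0
0.005 0 0 0 0'| grep -E "open"; python3 m.py;  python3 inch.py '0.005 0.012 0 0.02 0
0.005 0 0 0 0'| grep -E "open"; python3 m.py; python3 tilt.py
```

```text
opening: 0.0137
mouth in tool [ 0.0119 -0.0005  0.0107] force tool [-4.9 -3.  -6.6] yaw y -21.0 open 0.0137 t 28.8
opening: 0.0141
mouth in tool [ 0.0115 -0.0005  0.0098] force tool [-6.4 -2.9 -8. ] yaw y -21.0 open 0.0141 t 29.0
0 flange [295.8 167.4] mid shank [295.6 174. ] tip [295.4 180.6]
10 flange [294.4 167.5] mid shank [293.  174.2] tip [291.7 180.9]
20 flange [293.1 167.3] mid shank [290.5 174. ] tip [288.1 180.6]
30 flange [291.8 167. ] mid shank [288.2 173.4] tip [284.6 179.7]
blue (287, 155, 11, 15) 63 [292.1 163.5]
162 281 . . . . . . . . g B B B . g g g g g g . . . . . . . . . . .
164 281 . . . . . . B B B B B B B B B B B g . . . . . . . . . . . .
166 281 . . . . . . . . B B B B B B B B g . . . . . . . . . . . . .
168 281 . . . . . . . . . g . B B B B . w . . . . . . . . . . . . .
170 281 . . . . . . . . . . . . g g g . . . . . . . . . . . . . . .
172 281 . . . . . . . . . . . . . . . . . . . . . . . . . . . . . .
174 281 . . . . . . . . . . . . . . . . . . . . . . . . . . . . . .
176 281 . . . . . . . . . . . . . . . . . . . . . . . . . . . . . .
178 281 g . . . . . . . . . . . . . . . . . . . . . . . . . . . . .
180 281 g g g . . . . . . . . . . . . g w w g g . . . . . . . . . .
182 281 g g g g g g g . g . . . . . w . . w w w g . . . . . . . . .
184 281 g g g g g g g g g g g g w w w w w . w w w w g . . . . . . .
186 281 g g g g g g g g g g g g g w w w w w w . w w w w g . . . . .
188 281 g g g g g g g g g g g g g g w w w w w w . . g w w g g . . .
```

The flange is now at (292,166), against the mouth at (291,167), and resistance is rising, so it's seated. I'll release, retreat and check.

Scaled: -0.04 m is -0.8, -0.03 m is -0.6.

```bash
python3 inch.py '0.03 0 0 0 0
0.05 0 0 0 0
0.05 0 0 0 0
0.05 0 0 0 0
0.05 0 0 -0.4 0
0.05 0 0 -0.6 0
0.05 0 0 -0.8 0
0.05 0 0 -0.8 0
0.05 0 0 -0.6 0
0.05 0 0 0 0
0.05 0 0 0 0'| grep -E "force|pos"; python3 see.py g
cat > chk.py <<'E'
# pin pose check: blue blob in the three views against the expected home position
from h import *
import sys
t=np.radians(68.7);ax=np.array([-.5*np.cos(t),-.5*np.sin(t),.866]);u=np.array([.866*np.cos(t),.866*np.sin(t),.5]);v=np.cross(ax,u);M=np.array([.5951,-.0635,.0908])
obs=[];
for n in("scene","side","wrist"):
    c=np.load(f"pics/{sys.argv[1]}_{n}.npy",allow_pickle=True).item();m=mask(c["image"],(100,120,30),(130,255,255))
    x,y=proj(c,M+.02*ax).astype(int);k=np.zeros_like(m);k[y-60:y+60,x-40:x+40]=m[y-60:y+60,x-40:x+40];pt=cv2.findNonZero(k)
    print(n,"seen",cv2.boundingRect(pt),end=" expected: ")
    for d in(0,4,8):
        q=np.array([proj(c,M+ax*(z+d/1000)+r*(np.cos(a)*u+np.sin(a)*v)) for z,r in((0,.016),(.004,.016)) for a in np.arange(0,6.28,.2)]+[proj(c,M+ax*(z+d/1000)+i*.012*u+j*.007*v) for z in(.034,) for i in(-1,1) for j in(-1,1)],np.float32)
        print(d,cv2.boundingRect(q),end=" ")
    print()
E
python3 chk.py g; python3 rc.py g
```

```text
tool_pos: [0.592, -0.0733, 0.2604]
force: [-1.2, 0.5, -0.5]
gripper_force: 0.0
mouth in tool [ 1.100e-02 -1.000e-04  1.696e-01] force [-0.  -1.3  0.5] open 0.0501
scene seen (288, 155, 14, 15) expected: 0 (286, 153, 17, 18) 4 (287, 152, 17, 17) 8 (288, 150, 17, 18) 
side seen (323, 238, 13, 17) expected: 0 (320, 236, 16, 19) 4 (320, 235, 16, 20) 8 (320, 234, 17, 20) 
wrist seen (267, 171, 30, 41) expected: 0 (266, 168, 32, 45) 4 (266, 170, 32, 46) 8 (266, 173, 33, 46) 
scene 0 expected 277 162 300 183
scene 4 expected 277 161 301 182
scene 8 expected 278 160 301 181
seen []
side 0 expected 316 236 341 264
side 4 expected 316 236 341 264
side 8 expected 316 235 341 263
seen [(317, 241, 340, 264, 207)]
wrist 0 expected 257 140 309 197
wrist 4 expected 257 142 309 199
wrist 8 expected 257 144 309 202
seen []
```

The pin outline matches the fully home position in all three views, and the roll is unchanged. Handing in.

```bash
python3 -c "
from plant import robot
print(robot.close_job())"
```

```text
the job is handed in; nothing more can be done
None
```

I handed the job in at about 30 s of the 64 s: by my camera checks the label roll is down on the collar and the locking pin is fully home in the spindle, both are let go, and the arm steered clear of the other things, though the hand-in returned no verdict.

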